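# Draw the filter slider out of the microscope's light base and put it away in its case

## Task

Draw the filter slider out of its channel in the side of the microscope's light base, straight and level so that it does not bind and without forcing it; lay it flat on the bench and let go, because held by its pull it will not go into its case. Then take it up again another way and lower it, still level, into the recess of the wooden case until it lies flat on the bottom. Do not drop it, and leave the jar, the movement holder and the loupe where they are.

Things in the scene. Friction and masses are not known exactly. Their poses are not given: they have to be found in the camera images.
- light_base: The microscope's light base: a flat white box, 240 mm along its x, 200 mm along its y, 60 mm high, with a round opal plate on top; fixed to the bench, yawed at most about 15 degrees. Origin: centre of its underside, at bench height. The filter channel opens in the middle of its right-hand (-y) face.
- slot_mouth (a point): Centre of the lower edge of the channel's mouth, on the light base's -y face, 28 mm above the bench; axes as the light base: the slider comes out along this frame's -y. The channel is level, 53 mm wide and 12 mm high (the slider is 50 mm wide and 10 mm thick) and 145 mm deep.
- slider_mid (a point): Centre of the loose filter slider: an aluminium plate with two round filters, 170 mm long over all (x), 50 wide (y), 10 thick (z up), 0.18 kg, balanced within 5 mm of here; this point is 5 mm above its underside. At its +x end is a black pull. It starts lying in the channel, the pull's middle 23 to 35 mm outside the face; it is wholly out when this point is 85 mm outside.
- slider_pull (a point): Grip point on the slider's finger pull, a black ribbed block 26 mm long (slider's x), 24 mm wide (slider's y), 26 mm high, narrower than the plate and beyond its end (x from 59 to 85 mm of slider_mid), undersides level. This point is 72 mm from slider_mid along +x, 17 mm above the underside. Axes as the slider.
- case_rest (a point): Centre of the recess floor (felt, 12 mm above the bench) of the storage case: an open wooden block 220 x 112 mm (x, y), 40 high, fixed, yawed up to 30 degrees. Recess 180 x 60 mm, 28 deep: it takes slider and pull, underside down, either end first, with under 20 mm beside the pull. A finger notch 64 mm wide (x) crosses its middle through both long walls, floor 6 mm above the bench.
- jar_center (a point): Bystander: glass jar with a red cap, 60 mm across, 105 mm high, standing on the bench; point at its centre, half-way up.
- holder_center (a point): Bystander: round steel movement holder, 54 mm across, 34 mm high, on the bench; point at its centre.
- loupe_center (a point): Bystander: black eyeglass loupe, 42 mm across, 34 mm high, on the bench; point at its centre.
There are look-alikes about, which are no part of the job. Of the things like the part that bears slider_mid, leave any that is green, red or white; of the rest the larger one is meant.

How it is judged:
By the outcome, as a careful person would: the job done as asked, in the order asked, and still so for the second after the job is handed in, with the robot touching nothing.
It also fails if it takes over 54 s, if anything falls off the work surface, if the arm or the gripper's body presses on something with over 40 N, if the wrist force passes 120 N, or if a joint passes its speed limit or range.

## Robot

A 6-joint arm with a two-finger parallel gripper is mounted at the origin on the work surface. World frame = base frame: x ahead of the robot, y to its left, z up, the work surface at z = 0. Lengths are in m, angles in rad, forces in N, time in s.
With the tool pointing down it reaches from about 0.35 to 0.875 m from the base axis. Payload 4.2 kg.
Tool frame: the origin (TCP) lies at the very end of the fingers, on their centre line; the grasp point (between the pads) lies 19 mm behind it (manip.grip_point_offset is the distance from the TCP to the grasp point, in m); z points along the fingers, y is the line along which they close (so a half turn about z gives the same grasp; the last joint's range is limited). The gripper opens to 85 mm and grips with 20 to 120 N. Pads are 22 mm wide; open, the fingers measure 114 mm over their backs; the gripper's body (76 mm by 85 mm) begins 54 mm behind the grasp point. The pads swing forward as they close: fully open they stand 13 mm farther back than shut.
Start: joints at [1.566, 0.385, 0.008, 0, -1.194, -0.259], TCP at [0.163, 0.603, 0.197] pointing down, gripper open.
Joint ranges: [-3.14, 3.14], [-1.21, 2.06], [-1.07, 1.41], [-3.16, 2.05], [-2.99, -0.16], [-3.1, 3.1]. Speed limits (rad/s): [2.79, 2.79, 3.14, 3.14, 3.14, 3.14].

## Interface

Orientations are given as [roll, pitch, yaw] about the fixed x, y, z axes, in that order (R = Rz(yaw) Ry(pitch) Rx(roll)).
In Python, from workcell import manip, eyes gives the robot as it stands.
- The arm moves only by the tool jog_arm, never from a script. Its argument "moves" is a list of rows, each a list of 7 numbers: the shift along the tool's x, y, z scaled (see below), then the turn, a rotation vector about the tool's x, y, z scaled (see below), then the opening, from 0 (shut) to 1 (fully open). In form: [[dx, dy, dz, wx, wy, wz, hand], ...]. A call has 1 to 12 rows; each row is the pose to reach, as a shift and turn from the pose commanded when the call began, along the tool's axes at that moment; what a row does not reach only later rows make up. The controller multiplies each number of a shift by 0.4 m and each number of a turn by 90 degrees. A row lasts 1/10 s, in which the tool goes at most 50 mm and 8.59 degrees, less where a joint would pass 70% of its speed; a pose out of reach is approached as far as the arm can. A call with a number of a shift or a turn outside -1 to 1 is refused whole. A call with a gripper value outside its range is refused whole. The fingers move at their own pace and stop on an object; "grip_force" is the grip in N (left out, the last holds). Time passes only in rows, so rows that repeat a pose let the fingers close. It gives the time, the measured TCP pose, the force, the opening and the grip force at its end, in the units of the state.
- manip.get_obs(): the state, without advancing time (a new reading comes with each control period).
- eyes.snapshot(name): name is "scene" or "top"; returns a dict with "color" (384x512x3 uint8, blue, green, red), "depth" (384x512 float32, m along the optical axis (not along the pixel's ray), 0 where there is no reading), "intrinsics" (3x3 intrinsics, pixels), "R" (3x3) and "t" (3): a world point X has camera coordinates R X + t. Camera axes: x right, y down, z forward; pixel columns grow to the right and rows downward; lengths in m; the calibration is good to about 2 mm. A picture is of the moment at which its call begins.
- manip.job_done(): hands the job in; it is judged then, once.
The state is a dict: "time": time; "qpos": joint angles; "qvel": joint speeds; "joint_torque": joint torques, N m; "tcp_pos": TCP position; "tcp_rot": TCP orientation; "contact_force": force on the tool from outside, world axes, zero at the start; "wrist_torque": the same for the moment, N m; "grip_width": finger opening in m; "finger_force": force on a finger pad.
Only numpy, scipy, OpenCV 4.12 (cv2) and the standard library are available. Lean on these libraries where they do the work, as an engineer would, in place of code of your own. Each camera call takes 0.05 s, during which the arm holds its last target. There are 200 camera calls.

## Working session

There is one attempt and no reset: what is moved stays moved. The work goes in short steps, Python scripts to look and compute and a tool call to move; the robot and the scene stay as the last step left them, time stands still between calls to the robot, and variables do not carry over. Pictures are saved under pics/ and viewed, at most 11 in all, crops included, and the job is handed in when it is done.

Besides the shell and the picture viewer there is one more tool, called as name(argument=value, ...), one argument or row to a line, values as JSON. jog_arm: Moves the arm, as the interface text tells. Its arguments: {"type":"object","properties":{"moves":{"type":"array"},"grip_force":{"type":"number"}},"required":["moves"]}

```bash
ls; mkdir -p pics; cat > h.py <<'E'
import numpy as np, cv2
from workcell import manip, eyes
def snap(n):
    s=eyes.snapshot(n); np.savez(f'/tmp/{n}.npz',**s); return s
def load(n): return dict(np.load(f'/tmp/{n}.npz'))
def ray(s,u,v):
    K,R,t=s['intrinsics'],s['R'],s['t']
    d=R.T@np.linalg.inv(K)@np.array([u,v,1.]); return -R.T@t,d
def onz(s,u,v,z):
    c,d=ray(s,u,v); return c+d*(z-c[2])/d[2]
def cloud(s):
    K,R,t=s['intrinsics'],s['R'],s['t']; D=s['depth']
    v,u=np.mgrid[:D.shape[0],:D.shape[1]]
    P=np.stack([(u-K[0,2])/K[0,0]*D,(v-K[1,2])/K[1,1]*D,D],-1)
    return (P-t)@R
E
python3 - <<'E'
from h import *
o=manip.get_obs(); print(o['time'],o['tcp_pos'],o['tcp_rot'],o['grip_width'],manip.grip_point_offset)
for n in('top','scene'):
    s=snap(n); cv2.imwrite(f'pics/{n}0.png',s['color']); print(n,-s['R'].T@s['t'],s['R'][2])
E
```

```text
pics
0.0 [0.16278769 0.6027405  0.19590479] [ 3.13939250e+00 -9.84391625e-05 -2.63998533e-01] 0.08558998951521785 0.0187
top [0.31242154 0.12973217 0.98279858] [ 2.27881052e-01  7.20834188e-04 -9.73688711e-01]
scene [ 0.90029905 -0.4568497   1.08015553] [-0.30958437  0.46978193 -0.82671788]
```

View pics/top0.png

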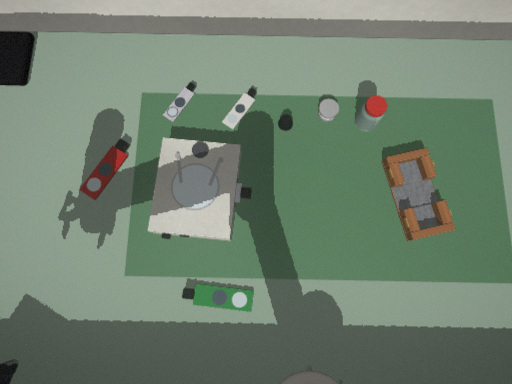

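View pics/scene0.png

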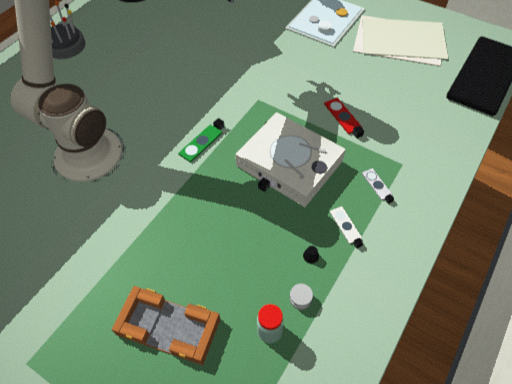

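The top view shows these slider look-alikes:
- green at (224,297)
- red at (107,173)
- white at (239,108)
- a small light-grey one at (179,103)
- the one in the channel, with its black pull at (246,193) in top and (264,184) in scene

Setting aside green, red and white, the larger of the rest is the one in the channel. Next I'll measure it and check it in a close crop.

```bash
cat > m.py <<'E'
from h import *
def rect(P): 
    r=cv2.minAreaRect((P[:,:2]*1000).astype(np.float32)); return r
for n in('top','scene'):
    s=load(n); C=cloud(s); im=s['color'].astype(int); hsv=cv2.cvtColor(s['color'],cv2.COLOR_BGR2HSV)
    z=C[...,2]; ok=s['depth']>0
    def big(m):
        m=cv2.morphologyEx(m.astype(np.uint8),cv2.MORPH_OPEN,np.ones((2,2)))
        k,l,st,_=cv2.connectedComponentsWithStats(m); return l==1+np.argmax(st[1:,4])
    print(n,'bench z',np.median(z[ok&(hsv[...,1]>100)&(abs(hsv[...,0].astype(int)-70)<20)]))
    m=big(ok&(abs(z-.06)<.006)&(hsv[...,1]<60)&(C[...,1]>-.1)); P=C[m]; print('base top',m.sum(),np.median(z[m]),rect(P))
    m=big(ok&(hsv[...,0]<15)&(hsv[...,1]>120)&(abs(z-.04)<.006)&(C[...,1]<-.1)); 
    m=ok&(hsv[...,0]<18)&(hsv[...,1]>120)&(abs(z-.04)<.005)&(C[...,1]<-.15)&(C[...,1]>-.6)&(C[...,0]<.62)
    P=C[m]; print('case top',m.sum(),np.median(z[m]),rect(P))
    u,v=(246,193) if n=='top' else (264,184)
    w=np.zeros_like(ok); w[v-14:v+15,u-14:u+15]=1
    m=big(ok&w&(im.max(-1)<50)&(z>.035)); P=C[m]; print('pull',m.sum(),np.percentile(P,[2,50,98],axis=0).round(4).tolist()); mt=m&(z>.048)
    print(' top of pull',rect(C[mt]),np.median(z[mt]))
    for nm,mm in(('jar',ok&(z>.095)&(hsv[...,1]>150)&(C[...,1]<0)&(hsv[...,0]<8)),('low',ok&(z>.025)&(z<.04)&(C[...,1]<-.03)&(C[...,1]>-.3)&(C[...,0]>.5))):
        k,l,st,ce=cv2.connectedComponentsWithStats(mm.astype(np.uint8))
        for i in range(1,k):
            if st[i,4]>25: print(nm,st[i,4],C[l==i].mean(0).round(3))
s=load('top');t=s['color'][150:235,150:275]; s2=load('scene');t2=s2['color'][140:225,220:345]
cv2.imwrite('pics/c0.png',cv2.resize(np.vstack([t,t2]),None,fx=3.5,fy=3.5,interpolation=2))
E
python3 m.py
```

```text
top bench z 0.010457372892705031
base top 7522 0.06086037314228113 ((482.9922790527344, 271.2933349609375), (349.0404052734375, 273.3249816894531), 1.62655508518219)
case top 1261 0.040369631175963226 ((528.8114624023438, -280.418212890625), (214.33975219726562, 113.92874908447266), 14.41087818145752)
pull 98 [[0.5076, 0.1463, 0.0008], [0.5159, 0.1565, 0.0537], [0.5267, 0.1683, 0.0575]]
 top of pull ((517.1149291992188, 157.2366485595703), (19.056360244750977, 22.336475372314453), 0.14358095824718475) 0.05449009757324233
jar 343 [ 0.734 -0.16   0.105]
low 313 [ 0.758 -0.056  0.034]
low 51 [ 0.717 -0.149  0.033]
low 159 [ 0.615 -0.269  0.035]
low 90 [ 0.586 -0.211  0.035]
low 27 [ 0.572 -0.235  0.039]
scene bench z 0.0007304651500838002
base top 4708 0.05901839018278991 ((629.8070678710938, -43.373046875), (290.33563232421875, 944.5745239257812), 16.106332778930664)
case top 1517 0.0386962408406177 ((528.9946899414062, -283.04742431640625), (213.41590881347656, 113.01824951171875), 14.298683166503906)
pull 106 [[0.5141, 0.1442, 0.0032], [0.5279, 0.154, 0.0493], [0.5354, 0.1777, 0.055]]
 top of pull ((525.0532836914062, 156.62704467773438), (25.318706512451172, 20.587533950805664), 81.76481628417969) 0.0523804592890453
jar 477 [ 0.739 -0.165  0.104]
low 404 [ 0.762 -0.06   0.033]
low 600 [ 0.61  -0.246  0.037]
low 52 [ 0.751 -0.183  0.033]
```

View pics/c0.png

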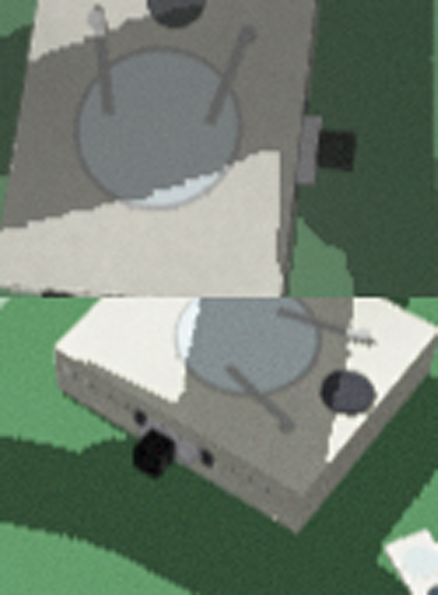

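The crop confirms it: an aluminium plate with a black pull stands out of the -y face. Next I'll refine the yaw and position from the outline of the base.

```bash
cat > m2.py <<'E'
from h import *
for n in('top','scene'):
    s=load(n); C=cloud(s); z=C[...,2]; hsv=cv2.cvtColor(s['color'],cv2.COLOR_BGR2HSV)
    m=(s['depth']>0)&(abs(z-.06)<.005)&(C[...,1]>.1)&(C[...,1]<.45)&(C[...,0]>.3)&(C[...,0]<.68)
    m&=~((C[...,1]<.175)&(s['color'].max(-1)<60)) 
    m=cv2.morphologyEx(m.astype(np.uint8),cv2.MORPH_OPEN,np.ones((5,5)))
    k,l,st,_=cv2.connectedComponentsWithStats(m); m=(l==1+np.argmax(st[1:,4])).astype(np.uint8)
    c=max(cv2.findContours(m,cv2.RETR_EXTERNAL,cv2.CHAIN_APPROX_NONE)[0],key=len)[:,0]
    W=np.array([onz(s,u,v,.06)[:2] for u,v in c])*1000
    r=cv2.minAreaRect(W.astype(np.float32)); print(n,r)
    ctr=np.array(r[0]); a=np.deg2rad(r[2] if r[2]<45 else r[2]-90); 
    ex=np.array([np.cos(a),np.sin(a)]); ey=np.array([-ex[1],ex[0]])
    q=np.c_[(W-ctr)@ex,(W-ctr)@ey]; h=[120,100]
    for ax in(0,1):
        for sg in(1,-1):
            e=q[(abs(q[:,ax]-sg*h[ax])<8)&(abs(q[:,1-ax])<h[1-ax]-15)]
            for _ in range(4):
                p=np.polyfit(e[:,1-ax],e[:,ax],1); res=e[:,ax]-np.polyval(p,e[:,1-ax]); e=e[abs(res)<max(1.5,1.5*res.std())]
            sl=np.degrees(np.arctan(p[0]))*(1 if ax==1 else -1)
            print('xy'[ax],sg,len(e),'yaw %.2f off %.1f'%(np.degrees(a)+sl,p[1]))
E
python3 m2.py
```

```text
top ((530.2199096679688, 284.90399169921875), (200.15557861328125, 240.23683166503906), 85.49507141113281)
x 1 50 yaw -4.55 off 118.8
x -1 67 yaw -4.46 off -118.8
y 1 77 yaw -4.67 off 98.8
y -1 80 yaw -4.58 off -98.8
scene ((533.368896484375, 281.8186340332031), (201.90499877929688, 239.73037719726562), 85.1310806274414)
x 1 20 yaw -4.86 off 118.0
x -1 23 yaw -5.30 off -119.2
y 1 24 yaw -2.46 off 96.3
y -1 29 yaw -4.99 off -97.1
```

```bash
cat > t.py <<'E'
import sys
from h import *
from scipy.spatial.transform import Rotation as Ro
o=manip.get_obs(); R=Ro.from_euler('xyz',o['tcp_rot'])
print('t %.2f'%o['time'],'tcp',o['tcp_pos'].round(4),np.degrees(o['tcp_rot']).round(2),'F',np.round(o['contact_force'],1),'M',np.round(o['wrist_torque'],2),'w',round(o['grip_width'],4),'q',np.round(o['qpos'],2))
a=list(map(float,sys.argv[1:]))
for i in range(0,len(a),4):
    x,y,z,p=a[i:i+4]
    T=Ro.from_euler('xyz',[180,0,p],degrees=True)
    d=R.inv().apply(np.array([x,y,z])-o['tcp_pos'])/.4
    w=(R.inv()*T).as_rotvec()/(np.pi/2)
    print(a[i:i+4],[round(float(v),4) for v in np.r_[d,w]])
E
python3 t.py .5205 .155 .15 -94.57
```

```text
t 0.10 tcp [0.1628 0.6028 0.196 ] [179.89  -0.   -15.12] F [ 0.  -0.6 -0.2] M [ 0.03  0.07 -0.05] w 0.0853 q [ 1.57  0.39  0.01 -0.   -1.19 -0.26]
[0.5205, 0.155, 0.15, -94.57] [1.1554, 0.8473, 0.1168, 0.001, -0.0009, 0.8828]
```

jog_arm(
  moves=[
    [0.58,0.424,0.0,0.001,-0.001,0.44,0.6],
    [0.58,0.424,0.0,0.001,-0.001,0.44,0.6],
    [0.58,0.424,0.0,0.001,-0.001,0.44,0.6],
    [0.58,0.424,0.0,0.001,-0.001,0.44,0.6],
    [0.58,0.424,0.0,0.001,-0.001,0.44,0.6],
    [0.58,0.424,0.0,0.001,-0.001,0.44,0.6],
  ],
)

```text
time: 0.7
tcp_pos: [0.3436, 0.3765, 0.1968]
tcp_rot: [-3.142, 0.002, -0.958]
contact_force: [0.7, 1.0, -0.1]
grip_width: 0.051
finger_force: 0.0
```

```bash
python3 t.py .5205 .155 .12 -94.57
```

```text
t 0.70 tcp [0.3436 0.3765 0.1968] [-1.800e+02  9.000e-02 -5.486e+01] F [ 0.7  1.  -0.1] M [ 0.09 -0.04  0.01] w 0.051 q [ 1.15  0.19 -0.27 -0.   -1.11 -0.54]
[0.5205, 0.155, 0.12, -94.57] [0.7077, -0.043, 0.1908, 0.0003, 0.001, 0.4412]
```

jog_arm(
  moves=[
    [0.708,-0.043,0.1,0,0.001,0.441,0.6],
    [0.708,-0.043,0.1,0,0.001,0.441,0.6],
    [0.708,-0.043,0.1,0,0.001,0.441,0.6],
    [0.708,-0.043,0.1,0,0.001,0.441,0.6],
    [0.708,-0.043,0.1,0,0.001,0.441,0.6],
    [0.708,-0.043,0.1,0,0.001,0.441,0.6],
    [0.708,-0.043,0.19,0,0.001,0.441,0.6],
    [0.708,-0.043,0.19,0,0.001,0.441,0.6],
  ],
)

```text
time: 1.5
tcp_pos: [0.5172, 0.1553, 0.1158]
tcp_rot: [3.132, -0.004, -1.651]
contact_force: [-1.3, -0.1, 0.2]
grip_width: 0.051
finger_force: 0.0
```

```bash
python3 t.py .5205 .155 .06 -94.57; python3 - <<'E'
from h import *
s=snap('top'); s2=snap('scene')
a=cv2.resize(s['color'][150:235,180:310],None,fx=4,fy=4,interpolation=2); b=cv2.resize(s2['color'][140:225,200:330],None,fx=4,fy=4,interpolation=2)
cv2.imwrite('pics/c1.png',cv2.resize(np.vstack([a,b]),None,fx=.85,fy=.85))
E
```

```text
t 1.50 tcp [0.5172 0.1553 0.1158] [179.45  -0.26 -94.62] F [-1.3 -0.1  0.2] M [-0.05  0.08 -0.01] w 0.051 q [ 0.59  0.32 -0.31 -0.   -0.95 -0.67]
[0.5205, 0.155, 0.06, -94.57] [-0.0006, -0.0097, 0.1395, 0.0061, -0.0028, -0.0006]
```

View pics/c1.png

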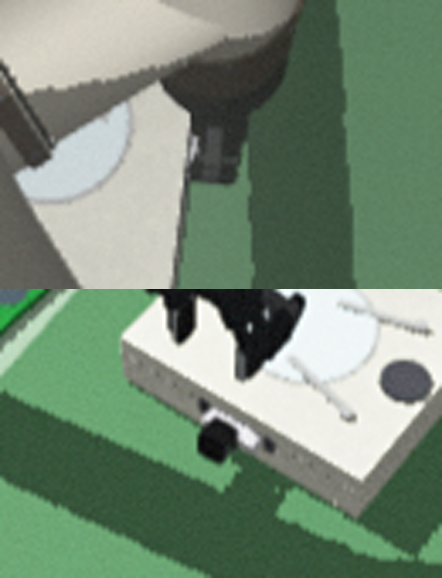

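The gripper hangs above and inward of the pull, which is in clear view in scene at about pixel (263,184). I'll settle, re-read, and measure the pull again from this view.

jog_arm(
  moves=[
    [0,-0.01,0.1,0.006,-0.003,0,0.6],
    [0,-0.01,0.1,0.006,-0.003,0,0.6],
    [0,-0.01,0.1,0.006,-0.003,0,0.6],
  ],
)

```text
time: 1.9
tcp_pos: [0.5245, 0.1586, 0.0818]
tcp_rot: [-3.132, 0.005, -1.646]
contact_force: [0.4, 0.1, 0.3]
grip_width: 0.0511
finger_force: 0.0
```

```bash
python3 t.py .5205 .155 .06 -94.57; python3 - <<'E'
from h import *
s=load('scene');C=cloud(s);z=C[...,2];v=s['color'].max(-1)
m=np.zeros(z.shape,bool); m[165:205,245:282]=1
k=m&(v<70)&(z>.02)&(z<.062)
e=np.radians(-4.57); ex=np.array([np.cos(e),np.sin(e)]); ey=np.array([-ex[1],ex[0]])
def st(P):
    d=(P[:,:2]-[.5225,.185])*1000; return np.percentile(np.c_[d@ex,-(d@ey),P[:,2]*1000],[3,25,50,75,97],axis=0).round(1).T.tolist()
print(k.sum(),st(C[k])); k2=k&(z>.048); print('topface',k2.sum(),st(C[k2]))
k3=m&(v>110)&(z>.033)&(z<.043); print('plate stub',k3.sum(),st(C[k3]))
E
```

```text
t 1.90 tcp [0.5245 0.1586 0.0818] [-179.42    0.28  -94.29] F [0.4 0.1 0.3] M [ 0.02 -0.03 -0.04] w 0.0511 q [ 0.59  0.36 -0.35  0.   -0.85 -0.67]
[0.5205, 0.155, 0.06, -94.57] [0.0099, 0.0097, 0.0543, -0.0064, 0.0032, 0.0031]
120 [[-30.7, -4.1, 3.4, 11.4, 33.8], [0.0, 20.5, 30.3, 37.6, 40.7], [31.6, 39.5, 49.8, 52.9, 56.7]]
topface 67 [[-8.1, -2.9, 2.7, 9.4, 13.4], [16.6, 22.2, 29.3, 34.8, 41.3], [49.1, 51.4, 52.5, 53.9, 56.9]]
plate stub 91 [[-74.7, -23.1, 1.0, 16.6, 30.2], [-1.8, 0.1, 2.0, 5.8, 14.8], [33.3, 35.2, 36.7, 38.9, 42.8]]
```

jog_arm(
  moves=[
    [0,0.01,0.03,-0.006,0.003,0,0.6],
    [0,0.01,0.03,-0.006,0.003,0,0.6],
    [0,0.01,0.03,-0.006,0.003,0,0.6],
    [0,0.01,0.03,-0.006,0.003,0,0.6],
  ],
)

```text
time: 2.3
tcp_pos: [0.5208, 0.1584, 0.0691]
tcp_rot: [-3.141, 0.001, -1.647]
contact_force: [-0.2, -0.9, 0.2]
grip_width: 0.0512
finger_force: 0.0
```

```bash
python3 t.py .5205 .155 .036 -94.57
```

```text
t 2.30 tcp [0.5208 0.1584 0.0691] [-1.7995e+02  7.0000e-02 -9.4390e+01] F [-0.2 -0.9  0.2] M [ 0.04 -0.04  0.05] w 0.0512 q [ 0.59  0.38 -0.36 -0.   -0.83 -0.67]
[0.5205, 0.155, 0.036, -94.57] [0.0086, 0.0001, 0.0827, -0.0006, 0.0008, 0.002]
```

jog_arm(
  moves=[
    [0.009,0,0.04,0,0,0.002,0.6],
    [0.009,0,0.06,0,0,0.002,0.6],
    [0.009,0,0.083,0,0,0.002,0.6],
    [0.009,0,0.083,0,0,0.002,0.6],
    [0.009,0,0.083,0,0,0.002,0.6],
  ],
)

```text
time: 2.8
tcp_pos: [0.5203, 0.1546, 0.0352]
tcp_rot: [3.142, 0.0, -1.651]
contact_force: [-0.6, -0.5, -0.3]
grip_width: 0.0511
finger_force: 0.0
```

jog_arm(
  moves=[
    [0,0,0,0,0,0,0.1],
    [0,0,0,0,0,0,0.1],
    [0,0,0,0,0,0,0.1],
    [0,0,0,0,0,0,0.1],
    [0,0,0,0,0,0,0.1],
  ],
  grip_force=25,
)

```text
time: 3.3
tcp_pos: [0.5202, 0.1546, 0.0354]
tcp_rot: [-3.141, 0.001, -1.651]
contact_force: [0.0, 0.3, 0.8]
grip_width: 0.0083
finger_force: 0.0
```

```bash
python3 t.py .5205 .155 .036 -94.57
```

```text
t 3.30 tcp [0.5202 0.1546 0.0354] [-1.7999e+02  5.0000e-02 -9.4590e+01] F [0.  0.3 0.8] M [-0.    0.06 -0.05] w 0.0083 q [ 0.59  0.42 -0.4  -0.   -0.75 -0.67]
[0.5205, 0.155, 0.036, -94.57] [-0.001, -0.0007, -0.0016, -0.0001, 0.0005, -0.0002]
```

```bash
python3 - <<'E'
from h import *
s=snap('top'); s2=snap('scene')
a=cv2.resize(s['color'][150:235,180:310],None,fx=4,fy=4,interpolation=2); b=cv2.resize(s2['color'][140:225,200:330],None,fx=4,fy=4,interpolation=2)
cv2.imwrite('pics/c2.png',cv2.resize(np.vstack([a,b]),None,fx=.85,fy=.85))
for q in(s,s2):
    p=q['intrinsics']@(q['R']@manip.get_obs()['tcp_pos']+q['t']); print(p[:2]/p[2])
E
```

```text
[247.67843847 193.0335197 ]
[262.37851974 186.31678283]
```

View pics/c2.png

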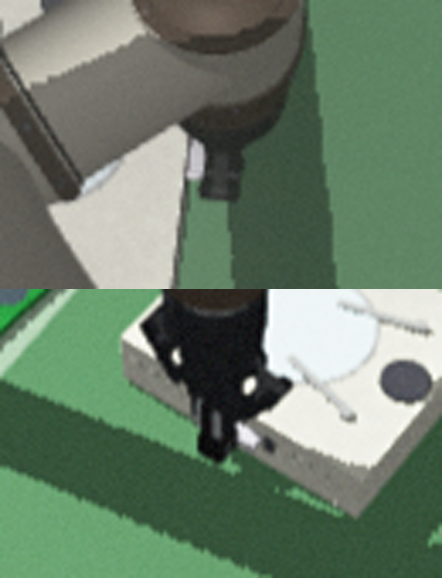

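The fingers closed to 8 mm with no force, so the pull is not between them. I'll check with depth where the fingertips and the pull really are.

```bash
python3 - <<'E'
from h import *
for n in('top','scene'):
    s=load(n);C=cloud(s)*1000;v=s['color'].max(-1)
    if n=='top': r=range(184,214,2); c=range(232,258,3)
    else: r=range(166,200,2); c=range(248,280,3)
    print(n,list(c))
    for i in r: print(i,' '.join('%d,%d,%d:%d'%(C[i,j,0],C[i,j,1],C[i,j,2],v[i,j]) for j in c))
a=cv2.resize(load('top')['color'][175:220,215:275],None,fx=10,fy=10,interpolation=0)
b=cv2.resize(load('scene')['color'][160:205,235:295],None,fx=10,fy=10,interpolation=0)
o=np.hstack([a,b]); o=cv2.resize(o,(800,300)); o=np.clip(o.astype(float)*1.8,0,255).astype(np.uint8); cv2.imwrite('pics/c3.png',o)
E
```

```text
top [232, 235, 238, 241, 244, 247, 250, 253, 256]
184 461,172,369:97 485,173,270:64 483,166,281:50 482,160,285:47 480,155,292:50 481,149,290:51 483,144,283:51 484,138,278:49 487,132,267:49
186 531,193,62:101 490,175,234:39 483,167,264:51 482,161,267:52 481,155,274:45 481,149,274:51 482,144,272:50 483,138,265:48 489,132,240:40
188 526,192,61:204 491,176,212:42 487,169,231:36 485,162,237:46 486,156,236:46 485,150,240:43 485,144,242:40 486,138,236:44 490,132,222:41
190 520,192,63:209 522,185,58:103 487,170,213:42 485,163,221:43 484,157,227:49 483,150,230:43 484,145,225:37 486,139,216:39 490,132,203:58
192 516,192,59:210 518,185,53:107 521,179,38:164 484,164,205:43 483,157,213:38 484,151,208:42 484,145,206:42 530,141,2:64 530,133,2:81
194 511,192,58:210 514,185,48:124 516,178,39:193 484,164,189:41 484,158,188:46 483,151,193:43 485,145,182:47 524,141,3:85 525,133,2:81
196 506,192,59:207 510,186,39:132 510,178,41:199 481,164,181:41 482,158,178:61 480,151,184:47 493,146,127:43 520,141,-1:80 519,133,3:80
198 501,192,62:209 506,186,37:134 506,178,37:197 484,166,143:45 478,158,176:57 481,152,1
[... 3081 characters left out ...]
113 527,146,33:36 532,154,27:120 530,173,1:81 537,178,1:84 543,184,-1:85 555,180,13:125
192 483,137,0:84 490,141,0:83 497,146,-1:83 505,150,0:88 510,156,-2:88 519,159,0:83 526,164,0:162 531,171,-4:161 540,172,0:83 547,178,-1:84 554,183,-2:86
194 485,133,-3:84 494,136,0:82 500,141,-1:85 508,144,0:81 514,151,-4:88 523,152,3:79 530,157,2:89 535,164,-3:92 544,166,2:85 550,173,-1:86 558,176,0:87
196 489,127,-2:87 496,131,-2:80 505,133,1:87 513,136,4:87 518,144,0:87 526,148,0:84 900,-456,1080:85 541,156,2:86 545,164,-4:90 554,166,0:84 560,172,-3:86
198 493,121,-2:81 500,126,-2:88 508,129,-1:85 516,132,2:81 522,138,0:78 529,142,0:83 536,147,-1:86 543,152,-1:83 551,155,0:83 558,159,1:81 565,164,0:83
```

View pics/c3.png

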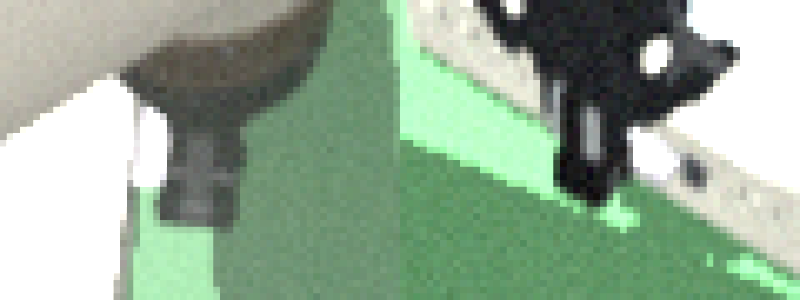

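In c3 the fingertips seem to end near scene row 182, over the pull top, which is higher than the TCP reading says. I'll check with projections before moving.

```bash
python3 - <<'E'
from h import *
s=load('scene')
def pr(p): p=s['intrinsics']@(s['R']@np.array(p)+s['t']); return (p[:2]/p[2]).round(1)
print('c1 tips (seen 253,155 and 271.5,166):')
for dz in(0,.015,.03): print(dz,[pr([.5172+k*(.0255+.007),.1553-.009,.119+dz]) for k in(-1,1)])
print('now: tip front for z'); 
for z in(.035,.05,.065): print(z,[pr([.5202+k*.011,.1546-.011,z]) for k in(-1,1)])
C=cloud(s)*1000; v=s['color'].max(-1)
for i in range(174,193): print(i,' '.join('%d,%d,%d:%d'%(*C[i,j],v[i,j]) for j in range(257,270)))
E
```

```text
c1 tips (seen 253,155 and 271.5,166):
0 [array([249.2, 164.3]), array([270.5, 175.1])]
0.015 [array([249.1, 160.8]), array([270.6, 171.6])]
0.03 [array([249. , 157.2]), array([270.7, 168.1])]
now: tip front for z
0.035 [array([256.8, 187.4]), array([263.7, 191. ])]
0.05 [array([256.8, 184.3]), array([263.7, 187.9])]
0.065 [array([256.8, 181.1]), array([263.7, 184.7])]
174 511,141,100:59 513,142,101:96 517,142,105:27 517,147,98:21 518,150,95:21 527,140,114:25 531,138,119:21 531,143,113:17 537,139,123:27 539,140,122:23 539,145,118:25 544,142,123:18 546,144,122:28
175 512,139,99:60 514,141,98:94 516,143,98:30 517,146,96:14 518,150,91:15 518,155,86:31 531,139,113:40 532,141,112:25 536,140,117:26 539,141,117:24 541,141,118:26 543,144,116:21 548,141,124:22
176 507,148,81:61 513,143,91:87 517,142,95:27 517,146,91:12 518,150,87:22 526,142,102:46 531,139,109:77 535,138,113:55 538,138,115:26 539,140,113:22 540,143,111:25 546,140,119:21 549,139,122:27
177 506,149,75:86 512,144,85:91 516,143,88:33 517,146,86:15 517,152,79:24 526,142,97:59 529,142,99:95 533,141,104:81 536,140,108:34 536,145,102:1
[... 2152 characters left out ...]
 517,146,30:79 520,147,31:46 525,143,40:29 527,145,39:13 531,145,42:9 532,148,39:24 534,150,37:69 533,156,30:132 525,175,0:92 526,179,-3:79
190 501,155,1:86 503,158,-1:94 504,161,-3:130 506,163,-4:113 522,143,33:114 525,144,34:82 527,146,33:36 530,146,36:27 532,148,33:58 532,154,27:120 524,172,-1:162 526,174,-2:92 530,173,1:81
191 503,152,2:86 505,155,0:85 506,158,-3:86 510,157,0:91 511,161,-3:130 514,161,0:103 526,147,26:74 531,144,34:86 532,148,29:120 524,166,0:163 525,170,-3:167 528,171,-1:132 531,172,0:122
192 505,150,0:88 506,153,-1:81 509,154,-1:83 510,156,-2:88 514,156,0:93 516,158,0:90 519,159,0:83 532,142,32:108 523,163,-1:137 526,164,0:162 528,166,0:167 532,165,3:167 531,171,-4:161
```

Vision gives fingertips at z≈0.070 while the TCP reads 0.035. The pull (top at z≈0.053) is untouched and lines up laterally. So the reading sits about 35 mm below the real tips. I'll open, descend part way and check again.

jog_arm(
  moves=[
    [-0.005,0,0,0,0,0,0.6],
    [-0.005,0,0,0,0,0,0.6],
    [-0.005,0,0,0,0,0,0.6],
    [-0.005,0,0,0,0,0,0.6],
    [-0.005,0,0.02,0,0,0,0.6],
    [-0.005,0,0.04,0,0,0,0.6],
    [-0.005,0,0.05,0,0,0,0.6],
    [-0.005,0,0.05,0,0,0,0.6],
  ],
)

```text
time: 4.2
tcp_pos: [0.5196, 0.1561, 0.0141]
tcp_rot: [3.14, -0.001, -1.651]
contact_force: [0.1, 0.1, 0.1]
grip_width: 0.0512
finger_force: 0.0
```

```bash
python3 t.py; python3 - <<'E'
from h import *
s=snap('scene'); C=cloud(s)*1000; v=s['color'].max(-1)
for i in range(172,198): print(i,' '.join('%d,%d,%d:%d'%(*C[i,j],v[i,j]) for j in [*range(249,258),*range(266,276)]))
b=np.clip(cv2.resize(s['color'][150:210,225:305],(800,600),interpolation=2).astype(float)*1.8,0,255).astype(np.uint8); cv2.imwrite('pics/c4.png',b)
E
```

```text
t 4.20 tcp [0.5196 0.1561 0.0141] [ 1.7989e+02 -4.0000e-02 -9.4600e+01] F [0.1 0.1 0.1] M [-0.02 -0.03 -0.  ] w 0.0512 q [ 0.59  0.45 -0.42 -0.   -0.7  -0.67]
172 452,191,10:124 483,150,79:53 489,145,89:58 490,149,85:66 493,149,88:49 496,150,88:18 495,156,82:19 497,158,79:19 496,164,72:21 542,134,140:20 543,138,136:23 545,140,135:26 547,142,135:20 549,142,136:26 553,142,138:22 547,157,118:19 549,158,118:25 552,158,120:24 554,160,118:27
173 453,188,9:111 482,151,72:52 489,146,83:72 493,145,87:73 494,148,84:24 495,151,83:18 497,152,82:24 496,159,73:20 496,164,68:23 543,134,137:24 544,136,135:16 546,139,133:21 542,151,117:25 544,152,117:23 548,151,121:28 550,152,121:24 551,154,119:25 553,157,117:21 556,157,120:26
174 451,191,0:91 481,152,66:46 490,144,83:62 493,145,84:72 495,147,82:30 495,151,78:18 496,154,76:16 496,160,68:20 496,164,64:20 542,135,130:22 544,137,130:21 547,136,133:33 544,146,119:28 546,149,118:24 550,147,122:23 550,151,118:24 552,154,116:21 553,157,114:27 556,156,116:24
175 453,189,-1:124 483,149,67:69 491,143,79:58 493,144,80:70 494,147,77:23 495,152,72:17 496,154,71:1
[... 5425 characters left out ...]
-5:91 504,140,-2:81 506,142,-3:87 510,142,0:85 530,157,-2:84 534,156,1:83 536,158,0:86 537,162,-4:82 539,163,-3:83 542,165,-3:84 544,165,-2:85 547,166,-1:81 550,167,0:81 552,168,0:81
196 493,127,0:85 494,129,-1:81 496,132,-2:84 500,132,0:83 503,132,2:85 506,132,4:80 507,136,0:78 508,140,-3:87 511,140,-1:82 533,152,1:84 535,155,-1:84 538,155,0:83 538,160,-5:85 541,161,-4:86 546,158,3:84 547,161,0:82 549,163,-1:83 551,166,-2:87 554,166,0:85
197 496,122,3:84 497,126,0:88 499,128,-1:81 502,128,1:86 504,130,0:85 505,133,-2:83 509,133,0:85 512,133,2:85 513,137,-1:83 535,149,0:83 537,151,0:85 540,152,1:84 541,154,0:85 543,157,-1:84 545,159,-4:83 548,160,-3:83 552,158,3:87 553,162,0:87 555,163,-1:87
```

View pics/c4.png

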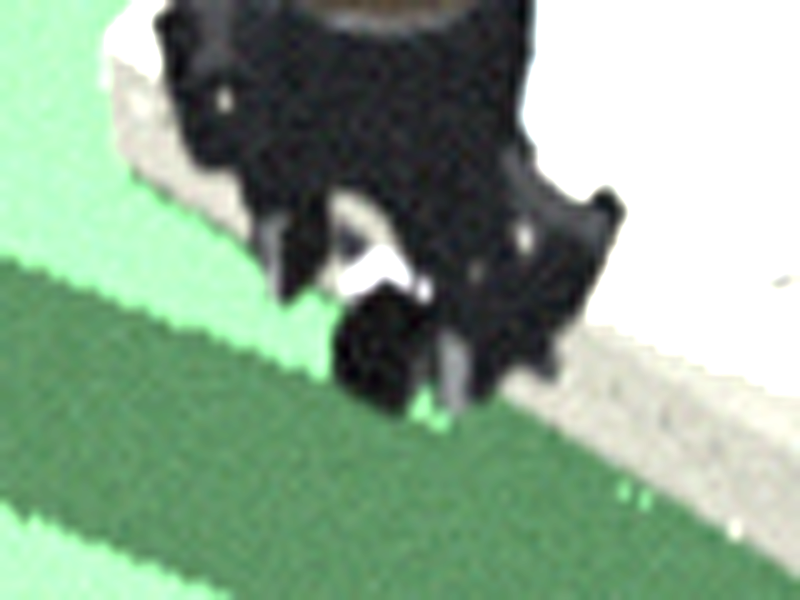

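The scene view now shows the fingers straddling the pull, left tip near (253,180) and right tip near (271,190). The tips are at z≈0.053, level with the pull top, so the reading is about 39 mm low at this opening. I'll go down 16 mm more and close gently.

jog_arm(
  moves=[
    [0,0,0.02,0,0,0,0.6],
    [0,0,0.04,0,0,0,0.6],
    [0,0,0.04,0,0,0,0.6],
    [0,0,0.04,0,0,0,0.15],
    [0,0,0.04,0,0,0,0.15],
    [0,0,0.04,0,0,0,0.15],
    [0,0,0.04,0,0,0,0.15],
    [0,0,0.04,0,0,0,0.15],
  ],
  grip_force=25,
)

```text
time: 5.05
tcp_pos: [0.5204, 0.1567, -0.0006]
tcp_rot: [-3.141, 0.001, -1.651]
contact_force: [-0.4, 0.3, -0.1]
grip_width: 0.0235
finger_force: 28.2
```

```bash
python3 t.py
```

```text
t 5.05 tcp [ 0.5204  0.1567 -0.0006] [-1.7998e+02  5.0000e-02 -9.4580e+01] F [-0.4  0.3 -0.1] M [ 0.01  0.07 -0.  ] w 0.0235 q [ 0.59  0.48 -0.43 -0.   -0.67 -0.67]
```

jog_arm(
  moves=[
    [0,0,0,0,0,0,0.15],
    [0,0,-0.001,0,0,0,0.15],
    [0.01,0,-0.001,0,0,0,0.15],
    [0.03,0,-0.001,0,0,0,0.15],
    [0.05,0,-0.001,0,0,0,0.15],
    [0.07,0,-0.001,0,0,0,0.15],
    [0.09,0,-0.001,0,0,0,0.15],
  ],
  grip_force=80,
)

```text
time: 5.75
tcp_pos: [0.5174, 0.1199, -0.0004]
tcp_rot: [-3.141, 0.001, -1.651]
contact_force: [-0.4, 1.2, -1.1]
grip_width: 0.0226
finger_force: 81.0
```

```bash
python3 t.py
```

```text
t 5.75 tcp [ 5.174e-01  1.199e-01 -4.000e-04] [-1.7999e+02  4.0000e-02 -9.4600e+01] F [-0.4  1.2 -1.1] M [ 0.33 -0.04 -0.01] w 0.0226 q [ 0.53  0.46 -0.46 -0.   -0.65 -0.61]
```

jog_arm(
  moves=[
    [0.03,0,0,0,0,0,0.15],
    [0.07,0,0,0,0,0,0.15],
    [0.11,0,0,0,0,0,0.15],
    [0.15,0,0,0,0,0,0.15],
    [0.19,0,0,0,0,0,0.15],
    [0.23,0,0,0,0,0,0.15],
    [0.27,0,0,0,0,0,0.15],
    [0.31,0,0,0,0,0,0.15],
    [0.34,0,0,0,0,0,0.15],
    [0.34,0,0,0,0,0,0.15],
    [0.34,0,0,0,0,0,0.15],
  ],
)

```text
time: 6.85
tcp_pos: [0.5064, -0.0153, -0.0006]
tcp_rot: [3.141, 0.0, -1.651]
contact_force: [0.2, 0.1, -1.9]
grip_width: 0.022
finger_force: 80.8
```

```bash
python3 t.py; python3 - <<'E'
from h import *
for n in('top','scene'):
    s=snap(n);C=cloud(s);z=C[...,2];hsv=cv2.cvtColor(s['color'],cv2.COLOR_BGR2HSV)
    m=(s['depth']>0)&(z>.02)&(z<.055)&(C[...,0]>.46)&(C[...,0]<.58)&(C[...,1]<.178)&(C[...,1]>.035)&(s['color'].max(-1)>60)
    P=C[m]; A=np.c_[P[:,:2]-[.51,.08],np.ones(len(P))]; 
    for _ in range(5):
        f=np.linalg.lstsq(A,P[:,2],rcond=None)[0]; r=abs(P[:,2]-A@f); P=P[r<.006]; A=A[r<.006]
    print(n,len(P),'plane',f.round(4),P.min(0).round(3),P.max(0).round(3),cv2.minAreaRect((P[:,:2]*1000).astype(np.float32)))
s=load('top')['color'][150:235,180:310];t=load('scene')['color'][140:225,180:310]
cv2.imwrite('pics/c5.png',cv2.resize(np.vstack([s,t]),None,fx=3.4,fy=3.4,interpolation=2))
E
```

```text
t 6.85 tcp [ 0.5064 -0.0153 -0.0006] [ 1.7998e+02  3.0000e-02 -9.4620e+01] F [ 0.2  0.1 -1.9] M [-0.18 -0.02  0.01] w 0.022 q [ 0.29  0.43 -0.52 -0.   -0.62 -0.37]
top 25 plane [ 0.3429 -0.232   0.0347] [0.486 0.035 0.029] [0.499 0.048 0.041] ((492.4046936035156, 41.39805603027344), (12.563578605651855, 12.449861526489258), 0.25980234146118164)
scene 554 plane [-0.0068 -0.0063  0.0362] [0.491 0.037 0.03 ] [0.546 0.146 0.041] ((517.2077026367188, 90.59284973144531), (107.90856170654297, 51.68323516845703), 86.75432586669922)
```

View pics/c5.png

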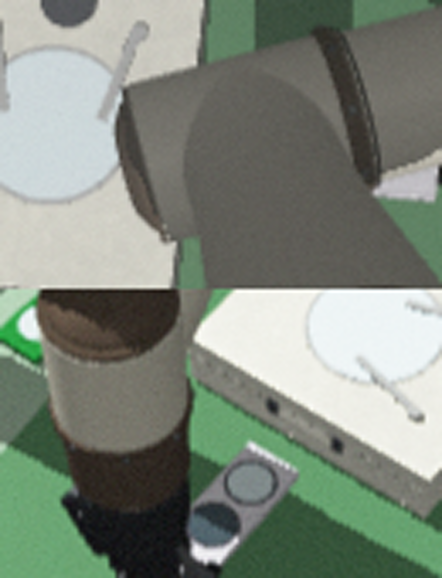

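The scene view shows the slider out and level, from about (234,193) to (268,188), with the channel mouth empty and clear of the face. Now I'll lower it to the bench.

jog_arm(
  moves=[
    [0,0,0.02,0,0,0,0.15],
    [0,0,0.04,0,0,0,0.15],
    [0,0,0.05,0,0,0,0.15],
    [0,0,0.06,0,0,0,0.15],
    [0,0,0.064,0,0,0,0.15],
    [0,0,0.064,0,0,0,0.15],
  ],
)

```text
time: 7.55
tcp_pos: [0.5064, -0.0148, -0.0264]
tcp_rot: [3.141, 0.0, -1.651]
contact_force: [0.4, -0.1, -1.8]
grip_width: 0.0218
finger_force: 80.8
```

jog_arm(
  moves=[
    [0,0,0.003,0,0,0,0.15],
    [0,0,0.003,0,0,0,0.15],
    [0,0,0.003,0,0,0,0.15],
  ],
)

```text
time: 7.85
tcp_pos: [0.5067, -0.0148, -0.0271]
tcp_rot: [-3.141, 0.001, -1.651]
contact_force: [0.7, 1.2, -1.9]
grip_width: 0.0223
finger_force: 80.8
```

jog_arm(
  moves=[
    [0,0,0.002,0,0,0,0.15],
    [0,0,0.002,0,0,0,0.15],
    [0,0,0.002,0,0,0,0.15],
  ],
)

```text
time: 8.15
tcp_pos: [0.5067, -0.0148, -0.028]
tcp_rot: [-3.141, 0.001, -1.651]
contact_force: [0.4, -0.1, -1.3]
grip_width: 0.022
finger_force: 80.8
```

jog_arm(
  moves=[
    [0,0,0.002,0,0,0,0.15],
    [0,0,0.002,0,0,0,0.15],
    [0,0,0.002,0,0,0,0.15],
  ],
)

```text
time: 8.45
tcp_pos: [0.5068, -0.0148, -0.0284]
tcp_rot: [-3.141, 0.001, -1.651]
contact_force: [-1.0, -0.1, 4.2]
grip_width: 0.0223
finger_force: 81.7
```

jog_arm(
  moves=[
    [0,0,0,0,0,0,0.3],
    [0,0,0,0,0,0,0.6],
    [0,0,0,0,0,0,0.6],
    [0,0,0,0,0,0,0.6],
    [0,0,-0.05,0,0,0,0.6],
    [0,0,-0.15,0,0,0,0.6],
    [0,0,-0.25,0,0,0,0.6],
    [0.3,0.1,-0.3,0,0,0,0.6],
    [0.3,0.1,-0.3,0,0,0,0.8],
    [0.3,0.1,-0.3,0,0,0,0.8],
    [0.3,0.1,-0.3,0,0,0,0.8],
  ],
)

```text
time: 9.55
tcp_pos: [0.4556, -0.1335, 0.0917]
tcp_rot: [-3.141, 0.001, -1.655]
contact_force: [0.1, 0.1, 0.6]
grip_width: 0.0685
finger_force: 0.0
```

```bash
python3 t.py; cat > sl.py <<'E'
from h import *
for n in('top','scene'):
    s=snap(n);C=cloud(s);z=C[...,2];hsv=cv2.cvtColor(s['color'],cv2.COLOR_BGR2HSV)
    m=(s['depth']>0)&(z<.02)&(C[...,0]>.43)&(C[...,0]<.60)&(C[...,1]<.175)&(C[...,1]>-.06)&~((hsv[...,1]>60)&(abs(hsv[...,0].astype(int)-70)<25))
    m=cv2.morphologyEx(m.astype(np.uint8),cv2.MORPH_OPEN,np.ones((3,3))); k,l,st,_=cv2.connectedComponentsWithStats(m); m=(l==1+np.argmax(st[1:,4]))
    c=max(cv2.findContours(m.astype(np.uint8),cv2.RETR_EXTERNAL,cv2.CHAIN_APPROX_NONE)[0],key=len)[:,0]
    W=np.array([onz(s,u,v,.010)[:2] for u,v in c])*1000
    print(n,m.sum(),'z',np.percentile(z[m],[10,50,90]).round(4),cv2.minAreaRect(W.astype(np.float32)))
    y0,y1,x0,x1=c[:,1].min()-15,c[:,1].max()+15,c[:,0].min()-15,c[:,0].max()+30
    cv2.imwrite(f'/tmp/{n}c.png',cv2.resize(s['color'][y0:y1,x0:x1],(400,400*(y1-y0)//(x1-x0)),interpolation=2))
a,b=cv2.imread('/tmp/topc.png'),cv2.imread('/tmp/scenec.png'); h=max(len(a),len(b)); f=lambda q:cv2.copyMakeBorder(q,0,h-len(q),0,0,0)
cv2.imwrite('pics/c6.png',np.hstack([f(a),f(b)]))
E
python3 sl.py
```

```text
t 9.55 tcp [ 0.4556 -0.1335  0.0917] [-1.7997e+02  5.0000e-02 -9.4820e+01] F [0.1 0.1 0.6] M [-0.01 -0.05  0.01] w 0.0685 q [ 0.06  0.24 -0.5  -0.   -0.83 -0.14]
top 680 z [0.0023 0.0103 0.0127] ((515.0838012695312, 102.41497039794922), (60.98503875732422, 87.96922302246094), 1.1198288202285767)
scene 924 z [0.0036 0.0086 0.0113] ((516.5963134765625, 70.3260498046875), (150.51824951171875, 55.70647430419922), 86.18436431884766)
```

View pics/c6.png

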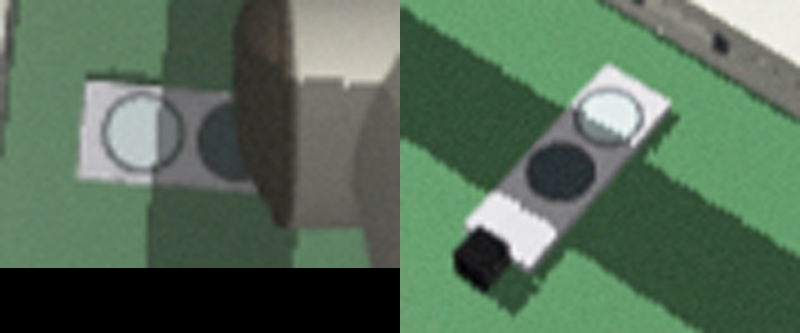

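The scene crop shows the slider lying flat on the bench, pull at about (480,258) in the crop, and the gripper is clear. Combining vision with the grasp kinematics gives slider_mid ≈ (0.513, 0.058) in the arm frame.

```bash
python3 t.py .5127 .058 .03 -94.6
```

```text
t 9.65 tcp [ 0.457  -0.1318  0.0912] [-1.7996e+02  5.0000e-02 -9.4670e+01] F [-0.4 -0.2 -0.4] M [ 0.03 -0.01  0.02] w 0.0683 q [ 0.06  0.25 -0.5  -0.   -0.83 -0.14]
[0.5127, 0.058, 0.03, -94.6] [-0.484, -0.1, 0.1534, -0.0004, 0.0005, -0.0008]
```

jog_arm(
  moves=[
    [-0.484,-0.1,0.05,0,0,0,0.85],
    [-0.484,-0.1,0.05,0,0,0,0.85],
    [-0.484,-0.1,0.05,0,0,0,0.85],
    [-0.484,-0.1,0.1,0,0,0,0.85],
    [-0.484,-0.1,0.15,0,0,0,0.85],
    [-0.484,-0.1,0.15,0,0,0,0.85],
    [-0.484,-0.1,0.15,0,0,0,0.85],
  ],
)

```text
time: 10.35
tcp_pos: [0.5121, 0.0589, 0.0308]
tcp_rot: [3.14, -0.0, -1.649]
contact_force: [0.3, 0.4, -0.1]
grip_width: 0.0723
finger_force: 0.0
```

```bash
python3 t.py .5127 .058 -.034 -94.6
```

```text
t 10.35 tcp [0.5121 0.0589 0.0308] [ 1.7991e+02 -2.0000e-02 -9.4490e+01] F [ 0.3  0.4 -0.1] M [-0.04 -0.01 -0.05] w 0.0723 q [ 0.43  0.39 -0.47 -0.   -0.71 -0.51]
[0.5127, 0.058, -0.034, -94.6] [0.0021, -0.002, 0.162, 0.001, -0.0003, 0.0012]
```

jog_arm(
  moves=[
    [0.001,-0.001,0.05,0,0,0,0.85],
    [0.001,-0.001,0.1,0,0,0,0.85],
    [0.001,-0.001,0.13,0,0,0,0.85],
    [0.001,-0.001,0.15,0,0,0,0.85],
    [0.001,-0.001,0.162,0,0,0,0.85],
    [0.001,-0.001,0.162,0,0,0,0.85],
    [0.001,-0.001,0.162,0,0,0,0.85],
  ],
)

```text
time: 11.05
tcp_pos: [0.5133, 0.0582, -0.0331]
tcp_rot: [-3.141, 0.001, -1.651]
contact_force: [0.6, 0.6, -0.2]
grip_width: 0.0726
finger_force: 0.0
```

jog_arm(
  moves=[
    [0,0,0.004,0,0,0,0.85],
    [0,0,0.004,0,0,0,0.5],
    [0,0,0.004,0,0,0,0.5],
    [0,0,0.004,0,0,0,0.5],
    [0,0,0.004,0,0,0,0.5],
    [0,0,0.004,0,0,0,0.5],
  ],
  grip_force=25,
)

```text
time: 11.65
tcp_pos: [0.513, 0.0582, -0.0349]
tcp_rot: [-3.141, 0.001, -1.651]
contact_force: [-1.5, 0.5, 4.5]
grip_width: 0.0493
finger_force: 26.8
```

```bash
python3 t.py
```

```text
t 11.65 tcp [ 0.513   0.0582 -0.0349] [-1.7998e+02  4.0000e-02 -9.4570e+01] F [-1.5  0.5  4.5] M [0.12 0.45 0.03] w 0.0493 q [ 0.43  0.5  -0.52 -0.   -0.55 -0.51]
```

jog_arm(
  moves=[
    [0,0,-0.001,0,0,0,0.5],
    [0,0,-0.001,0,0,0,0.5],
    [0,0,-0.02,0,0,0,0.5],
    [0,0,-0.05,0,0,0,0.5],
    [0,0,-0.1,0,0,0,0.5],
    [0,0,-0.15,0,0,0,0.5],
    [0,0,-0.2,0,0,0,0.5],
    [0,0,-0.25,0,0,0,0.5],
    [0,0,-0.25,0,0,0,0.5],
    [0,0,-0.25,0,0,0,0.5],
  ],
  grip_force=70,
)

```text
time: 12.65
tcp_pos: [0.5124, 0.058, 0.0648]
tcp_rot: [-3.142, 0.001, -1.651]
contact_force: [0.3, -1.0, -2.6]
grip_width: 0.0478
finger_force: 72.8
```

```bash
python3 t.py; python3 - <<'E'
from h import *
# case: rect in each view via outer contour of orange at z~.04
for n in('top','scene'):
    s=snap(n);C=cloud(s);z=C[...,2];hsv=cv2.cvtColor(s['color'],cv2.COLOR_BGR2HSV)
    m=(s['depth']>0)&(hsv[...,0]<18)&(hsv[...,1]>120)&(abs(z-.04)<.006)&(C[...,1]<-.15)&(C[...,1]>-.45)&(C[...,0]<.68)
    p=np.argwhere(m)[:,::-1]; W=np.array([onz(s,u,v,.04)[:2] for u,v in p])*1000
    print(n,m.sum(),cv2.minAreaRect(W.astype(np.float32)))
    f=(s['depth']>0)&(hsv[...,1]<70)&(z<.022)&(z>.004)&(C[...,0]>.42)&(C[...,0]<.64)&(C[...,1]<-.2)&(C[...,1]>-.36); k,l,st,_=cv2.connectedComponentsWithStats(f.astype(np.uint8)); f=l==1+np.argmax(st[1:,4])
    p=np.argwhere(f)[:,::-1]; W=np.array([onz(s,u,v,.012)[:2] for u,v in p])*1000; print(' felt',f.sum(),np.median(z[f]).round(4),cv2.minAreaRect(W.astype(np.float32)))
    # slider plane
    q=(s['depth']>0)&(z>.08)&(z<.125)&(C[...,1]>-.05)&(C[...,1]<.16)&(abs(C[...,0]-.515)<.05)&(s['color'].max(-1)>60); P=C[q]
    if len(P)>50:
        A=np.c_[P[:,:2]-[.513,.058],np.ones(len(P))]
        for _ in range(6):
            g=np.linalg.lstsq(A,P[:,2],rcond=None)[0]; r=abs(P[:,2]-A@g); P=P[r<.006];A=A[r<.006]
        print(' slider',len(P),g.round(4),P.min(0).round(3),P.max(0).round(3))
E
```

```text
t 12.65 tcp [0.5124 0.058  0.0648] [-1.800e+02  8.000e-02 -9.462e+01] F [ 0.3 -1.  -2.6] M [-0.03  0.02 -0.06] w 0.0478 q [ 0.43  0.34 -0.43 -0.   -0.79 -0.51]
top 1525 ((530.3271484375, -279.007568359375), (217.76840209960938, 114.94625854492188), 13.973736763000488)
 felt 1749 0.0094 ((531.2894287109375, -280.48333740234375), (178.93243408203125, 110.7057876586914), 14.856151580810547)
 slider 376 [0.0123 0.0021 0.11  ] [ 0.484 -0.021  0.104] [0.531 0.133 0.115]
scene 2015 ((534.4161987304688, -283.7703552246094), (220.84930419921875, 115.90502166748047), 13.796341896057129)
 felt 1921 0.0086 ((529.1490478515625, -283.7092590332031), (173.85162353515625, 107.27996063232422), 14.029655456542969)
 slider 502 [-0.0054  0.0021  0.1071] [ 0.479 -0.027  0.101] [0.549 0.144 0.113]
```

The slider is held level, top plane at z≈0.109 with slopes under 1°. The two views, corrected by the base check, put the case centre at ≈(0.5305, -0.280), yaw ≈14°. Next I'll carry it there.

```bash
python3 t.py .5305 -.28 .065 -165.9
```

```text
t 12.75 tcp [0.5117 0.0577 0.0637] [ 1.7986e+02 -1.0000e-02 -9.4610e+01] F [-0.1 -0.  -2.6] M [ 0.03 -0.02 -0.02] w 0.0476 q [ 0.43  0.34 -0.44 -0.   -0.79 -0.51]
[0.5305, -0.28, 0.065, -165.9] [0.8377, -0.1148, -0.0035, 0.0013, -0.001, 0.7921]
```

jog_arm(
  moves=[
    [0.04,-0.005,0,0,0,0.04,0.5],
    [0.12,-0.016,0,0,0,0.11,0.5],
    [0.2,-0.027,0,0,0,0.19,0.5],
    [0.28,-0.038,0,0,0,0.27,0.5],
    [0.36,-0.049,0,0,0,0.35,0.5],
    [0.44,-0.06,0,0,0,0.43,0.5],
    [0.52,-0.071,0,0,0,0.51,0.5],
    [0.6,-0.082,0,0,0,0.58,0.5],
    [0.68,-0.093,0,0,0,0.66,0.5],
    [0.75,-0.104,0,0,0,0.72,0.5],
    [0.8,-0.11,0,0,0,0.77,0.5],
    [0.836,-0.114,0,0,0,0.792,0.5],
  ],
)

```text
time: 13.95
tcp_pos: [0.5305, -0.2801, 0.0627]
tcp_rot: [3.139, -0.003, -2.898]
contact_force: [-0.4, 0.8, -2.6]
grip_width: 0.0475
finger_force: 72.8
```

jog_arm(
  moves=[
    [0,0,0,0,0,0,0.5],
    [0,0,0,0,0,0,0.5],
    [0,0,0,0,0,0,0.5],
  ],
)

```text
time: 14.25
tcp_pos: [0.5312, -0.278, 0.0642]
tcp_rot: [3.14, -0.001, -2.893]
contact_force: [-0.9, 0.5, -1.7]
grip_width: 0.0477
finger_force: 72.7
```

```bash
cat > p.py <<'E'
from h import *
o=[]
for n in('top','scene'):
    s=snap(n);C=cloud(s);z=C[...,2];hsv=cv2.cvtColor(s['color'],cv2.COLOR_BGR2HSV)
    m=(s['depth']>0)&(hsv[...,0]<18)&(hsv[...,1]>120)&(abs(z-.04)<.006)&(C[...,1]<-.15)&(C[...,1]>-.45)&(C[...,0]<.68)
    p=np.argwhere(m)[:,::-1]; W=np.array([onz(s,u,v,.04)[:2] for u,v in p])*1000
    print(n,m.sum(),cv2.minAreaRect(W.astype(np.float32)))
    zt=.11; P=None
    q=(s['depth']>0)&(z>.085)&(z<.13)&(C[...,1]>-.4)&(C[...,1]<-.16)&(abs(C[...,0]-.53)<.11)&(s['color'].max(-1)>60)&(hsv[...,1]<70)
    P=C[q]
    if len(P)>50:
        A=np.c_[P[:,:2]-[.53,-.28],np.ones(len(P))]
        for _ in range(6):
            g=np.linalg.lstsq(A,P[:,2],rcond=None)[0]; r=abs(P[:,2]-A@g); P=P[r<.006];A=A[r<.006]
        print(' slider',len(P),g.round(4),P.min(0).round(3),P.max(0).round(3),cv2.minAreaRect((P[:,:2]*1000).astype(np.float32)))
    b=s['color'][135:250,365:480] if n=='top' else s['color'][235:370,95:230]
    o.append(cv2.resize(b,(400,400),interpolation=2))
cv2.imwrite('pics/c7.png',np.hstack(o))
E
python3 t.py .5305 -.28 .065 -165.9; python3 p.py
```

```text
t 14.25 tcp [ 0.5312 -0.278   0.0642] [ 1.7992e+02 -4.0000e-02 -1.6578e+02] F [-0.9  0.5 -1.7] M [-0.01  0.04 -0.02] w 0.0477 q [-0.21  0.47 -0.23 -0.   -0.88 -1.11]
[0.5305, -0.28, 0.065, -165.9] [0.003, -0.0044, -0.0021, 0.0009, -0.0004, 0.0013]
top 160 ((586.9273071289062, -218.08770751953125), (77.25582885742188, 20.978464126586914), 13.803698539733887)
scene 1401 ((533.937255859375, -283.18133544921875), (219.35800170898438, 113.3194808959961), 14.44018268585205)
 slider 1036 [-0.0043  0.0045  0.1078] [ 0.481 -0.317  0.102] [ 0.624 -0.235  0.114] ((549.209228515625, -278.1716613769531), (144.99185180664062, 64.94264221191406), 14.78897476196289)
```

View pics/c7.png

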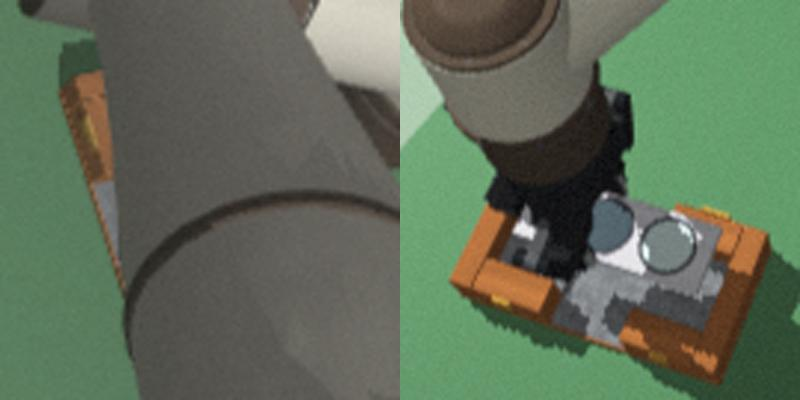

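In scene, the slider sits level over the recess, aligned within about 3 mm along and 1.5 mm across. The top view is covered by the arm. I'll correct and go down to just above the rim.

jog_arm(
  moves=[
    [0.005,-0.004,0,0,0,0.001,0.5],
    [0.005,-0.004,0.03,0,0,0.001,0.5],
    [0.005,-0.004,0.06,0,0,0.001,0.5],
    [0.005,-0.004,0.09,0,0,0.001,0.5],
    [0.005,-0.004,0.105,0,0,0.001,0.5],
    [0.005,-0.004,0.105,0,0,0.001,0.5],
    [0.005,-0.004,0.105,0,0,0.001,0.5],
  ],
)

```text
time: 15.05
tcp_pos: [0.5301, -0.2811, 0.0223]
tcp_rot: [3.141, -0.0, -2.896]
contact_force: [1.0, -0.1, -1.4]
grip_width: 0.0474
finger_force: 72.7
```

```bash
sed -e 's/z>.085)&(z<.13)/z>.05)\&(z<.08)/' p.py > p2.py; python3 t.py .5295 -.2803 -.02 -165.9; python3 p2.py
```

```text
t 15.05 tcp [ 0.5301 -0.2811  0.0223] [ 1.7997e+02 -1.0000e-02 -1.6594e+02] F [ 1.  -0.1 -1.4] M [ 0.01 -0.03  0.02] w 0.0474 q [-0.22  0.52 -0.26 -0.   -0.79 -1.11]
[0.5295, -0.2803, -0.02, -165.9] [0.0009, 0.0022, 0.1058, 0.0003, -0.0001, -0.0005]
top 14 ((610.7470092773438, -203.68276977539062), (21.138423919677734, 4.187044620513916), 14.663260459899902)
scene 1466 ((533.908203125, -282.7174987792969), (219.8246307373047, 112.96849060058594), 14.142403602600098)
 slider 972 [-0.0021  0.0105  0.0661] [ 0.479 -0.321  0.06 ] [ 0.624 -0.237  0.072] ((547.5699462890625, -279.0517883300781), (145.90724182128906, 60.451148986816406), 13.925966262817383)
```

Residual is about 1 mm, well inside the ±5 mm clearance. I'll lower it in.

jog_arm(
  moves=[
    [0.002,0,0.02,0,0,0,0.5],
    [0.002,0,0.04,0,0,0,0.5],
    [0.002,0,0.06,0,0,0,0.5],
    [0.002,0,0.08,0,0,0,0.5],
    [0.002,0,0.095,0,0,0,0.5],
    [0.002,0,0.103,0,0,0,0.5],
    [0.002,0,0.103,0,0,0,0.5],
    [0.002,0,0.103,0,0,0,0.5],
  ],
)

```text
time: 15.95
tcp_pos: [0.5294, -0.2812, -0.0185]
tcp_rot: [3.141, 0.0, -2.896]
contact_force: [1.4, -1.3, -1.4]
grip_width: 0.0479
finger_force: 72.8
```

jog_arm(
  moves=[
    [0,0,0.004,0,0,0,0.5],
    [0,0,0.004,0,0,0,0.5],
    [0,0,0.004,0,0,0,0.5],
  ],
)

```text
time: 16.25
tcp_pos: [0.5293, -0.2812, -0.0201]
tcp_rot: [3.141, 0.001, -2.896]
contact_force: [0.9, 0.6, -1.6]
grip_width: 0.0477
finger_force: 72.8
```

jog_arm(
  moves=[
    [0,0,0.004,0,0,0,0.5],
    [0,0,0.004,0,0,0,0.5],
    [0,0,0.004,0,0,0,0.5],
  ],
)

```text
time: 16.55
tcp_pos: [0.5291, -0.2811, -0.0219]
tcp_rot: [3.141, 0.0, -2.896]
contact_force: [0.6, -0.2, -1.6]
grip_width: 0.0477
finger_force: 72.8
```

jog_arm(
  moves=[
    [0,0,0.002,0,0,0,0.5],
    [0,0,0.002,0,0,0,0.5],
    [0,0,0.002,0,0,0,0.5],
  ],
)

```text
time: 16.85
tcp_pos: [0.5293, -0.2811, -0.0224]
tcp_rot: [3.141, 0.0, -2.896]
contact_force: [-0.5, -0.0, -0.3]
grip_width: 0.048
finger_force: 72.9
```

jog_arm(
  moves=[
    [0,0,0.002,0,0,0,0.5],
    [0,0,0.002,0,0,0,0.5],
    [0,0,0.002,0,0,0,0.5],
  ],
)

```text
time: 17.15
tcp_pos: [0.5293, -0.2812, -0.0224]
tcp_rot: [3.141, 0.0, -2.896]
contact_force: [-1.7, 0.8, 5.0]
grip_width: 0.0479
finger_force: 73.5
```

It's on the floor with a light 5 N contact. I'll release and rise.

jog_arm(
  moves=[
    [0,0,0,0,0,0,0.6],
    [0,0,0,0,0,0,0.75],
    [0,0,0,0,0,0,0.75],
    [0,0,0,0,0,0,0.75],
    [0,0,-0.04,0,0,0,0.75],
    [0,0,-0.12,0,0,0,0.75],
    [0,0,-0.22,0,0,0,0.75],
    [0,0,-0.34,0,0,0,0.75],
    [0,0,-0.4,0,0,0,0.75],
  ],
)

```text
time: 18.05
tcp_pos: [0.5311, -0.2821, 0.1412]
tcp_rot: [-3.138, 0.006, -2.896]
contact_force: [0.9, 0.1, -0.9]
grip_width: 0.0638
finger_force: 0.0
```

jog_arm(
  moves=[
    [0.1,0.3,0,0,0,0,0.75],
    [0.1,0.6,0,0,0,0,0.75],
    [0.1,0.6,0,0,0,0,0.75],
    [0.1,0.6,0,0,0,0,0.75],
    [0.1,0.6,0,0,0,0,0.75],
    [0.1,0.6,0,0,0,0,0.75],
    [0.1,0.6,0,0,0,0,0.75],
    [0.1,0.6,0,0,0,0,0.75],
  ],
)

```text
time: 18.85
tcp_pos: [0.4326, -0.0585, 0.1368]
tcp_rot: [3.141, 0.001, -2.897]
contact_force: [0.2, 0.9, -0.2]
grip_width: 0.0641
finger_force: 0.0
```

```bash
python3 t.py; sed -e 's/z>.085)&(z<.13)/z>.012)\&(z<.032)/' p.py > p3.py; python3 p3.py
```

```text
t 18.85 tcp [ 0.4326 -0.0585  0.1368] [ 1.7997e+02  4.0000e-02 -1.6598e+02] F [ 0.2  0.9 -0.2] M [ 0.01 -0.04 -0.01] w 0.0641 q [ 0.24  0.12 -0.52 -0.   -0.93 -1.57]
top 742 ((530.7098388671875, -280.46209716796875), (217.89547729492188, 112.39208984375), 13.767219543457031)
 slider 107 [0.2513 0.0562 0.0342] [ 0.442 -0.331  0.012] [ 0.494 -0.243  0.026] ((456.35284423828125, -288.89013671875), (43.5003662109375, 82.74531555175781), 26.494304656982422)
scene 2000 ((534.2418212890625, -284.12811279296875), (219.89707946777344, 115.82837677001953), 14.163052558898926)
 slider 1360 [ 0.0071 -0.0076  0.0207] [ 0.44  -0.32   0.014] [ 0.621 -0.234  0.026] ((530.57666015625, -280.5730285644531), (175.87486267089844, 56.41202926635742), 14.236796379089355)
```

View pics/c7.png

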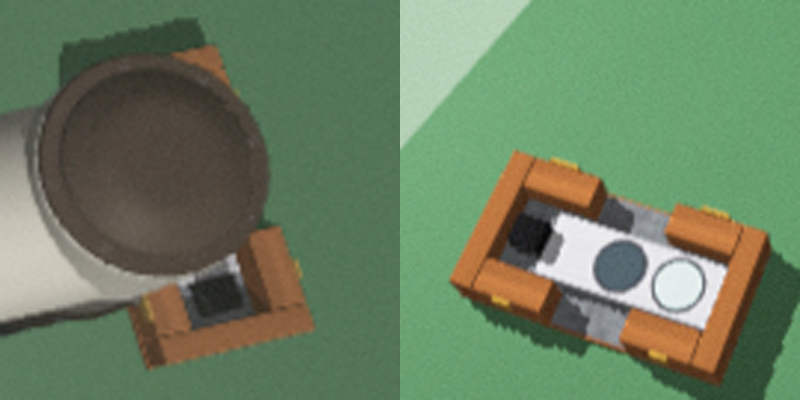

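The slider lies flat in the recess: top plane at z≈0.021 with slopes under 0.5°, black pull at about (530,235) in the right-hand crop. The gripper is well clear, so I'm handing in.

```bash
python3 -c "
from workcell import manip
print(manip.job_done())"
```

```text
the job is handed in; nothing more can be done
None
```

The slider was drawn out level, laid flat on the bench and released, then regripped across its plate and lowered flat into the case recess; I handed the job in at about 19 s, with the jar, holder and loupe never approached.

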